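# Charge the reed tester and hold its wind slide at the index

### The arm

A 6-joint arm with a two-finger parallel gripper is mounted at the origin on the work surface. World frame = base frame: x ahead of the robot, y to its left, z up, the work surface at z = 0. Lengths are in m, angles in rad, forces in N, time in s.
With the tool pointing down it reaches from about 0.25 to 0.725 m from the base axis. Payload 4 kg.
Tool frame: the origin (TCP) lies midway between the tips of the shut fingers; the grasp point (between the pads) lies bot.pinch_z behind it (bot.pinch_z is the distance from the TCP to the grasp point, in m); z points along the fingers, y is the line along which they close (so a half turn about z gives the same grasp; the last joint's range is limited). The gripper opens to 85 mm and grips with 20 to 120 N. Pads are 22 mm wide; open, the fingers measure 114 mm over their backs; the gripper's body (76 mm by 85 mm) begins 54 mm behind the grasp point. The pads swing forward as they close: fully open they stand 13 mm farther back than shut.
Start: joints at [1.306, 0.241, 0.005, 1.335, 0, 1.571], TCP at [0.131, 0.483, 0.231] pointing down, gripper open.
Joint ranges: [-2.72, 2.72], [-1.05, 1.87], [-1.09, 1.28], [-1.99, 2.15], [-1.42, 1.44], [-3.14, 3.14]. Speed limits (rad/s): [2.79, 2.79, 3.14, 3.14, 3.14, 3.14].

### API

Orientations are given as a unit quaternion [x, y, z, w].
In Python, from workcell import bot, viewer, order, sensors gives the robot as it stands (bot), with the cameras (viewer), the job (order) and the readings (sensors).
- The arm moves only by the shell command python3 jog.py 'ROWS'. ROWS is a JSON list of rows, 1 to 10 of them, each of 7 numbers: a rotation vector rx, ry, rz in rad, then dx, dy, dz in m, then the finger opening in m; each row is the pose to reach, as a shift and turn from the pose commanded when the command began, along the tool's axes at that moment; what a row does not reach only later rows make up. A row lasts 1/8 s, in which the tool goes at most 0.0625 m and 0.188 rad, less where a joint would pass 70% of its speed; a pose out of reach is approached as far as the arm can. The fingers move at their own pace and stop on an object; the grip force is fixed at half the most. Time passes only in rows, so rows that do not move let the fingers close. It prints the time, the measured TCP pose, the force, the opening and the grip force at its end.
- sensors.get_obs(): the state, without advancing time (a new reading comes with each control period).
- viewer.camera(name): name is "scene" or "top"; returns the picture (480x640x3 uint8, red, green, blue); there is no depth.
- viewer.calibration(name): a dict with "mtx" (3x3 intrinsics, pixels), "R" (3x3) and "t" (3): a world point X has camera coordinates R X + t. Camera axes: x right, y down, z forward; pixel columns grow to the right and rows downward; lengths in m; the calibration is good to about 2 mm. A picture is of the moment at which its call begins. calibration takes no time and is no camera call.
- order.job_done(): hands the job in; it is judged then, once.
The state is a dict: "clock": time; "joint_pos": joint angles; "joint_vel": joint speeds; "tau": joint torques, N m; "eef_pos": TCP position; "tool_rot": TCP orientation; "ft_force": force on the tool from outside, world axes, zero at the start; "ft_torque": the same for the moment, N m; "grip_width": finger opening in m; "grasp_force": force on a finger pad.
Only numpy, scipy, OpenCV 4.12 (cv2) and the standard library are available. Lean on these libraries where they do the work, as an engineer would, in place of code of your own. Each camera call takes 0.05 s, during which the arm holds its last target. There are 200 camera calls.

### The job

Charge the reed tester: press its pump pedal down to the stop and let it come up again. Then take the upright handle of the spring-return wind slide, pull it out until the slide's pointer stands level with the pointed index block on the rail, and finish while still holding it there: the spring would pull it shut, so do not let go. Do not shift the index block, and leave the tray, whetstone and screwdriver where they lie.

Things in the scene. Friction and masses are not known exactly. Their poses are not given: they have to be found in the camera images.
- tester: Fixed reed tester on a plywood board 350 x 350 x 18 mm. Origin: centre of the board's underside, on the bench; z up, -x its front, y to its left. On it (mm): wooden wind chest (x 0 to 150, y 0 to 150, top z 73), the wind slide coming out of its front at y 70; pump pedal at y -100; index rail, 12 square, top z 42, along y 135 from the chest to x -170, where its end post stands.
- draw (a joint): Wind slide, 0 = shut as at the start, grows as it is pulled out along the tester's -x, in m, stop at 0.085. A spring always pulls it shut: 3 N at 0, plus 1 N for each 10 mm. It does not latch.
- draw_grip (a point): Grip point in the slide's dark wooden handle, an upright slab 14 mm thick (tester's x) and 30 mm wide (y); 95 mm over the bench, 15 mm below its flat top. It rises from the slide bar (24 mm wide, top 54 mm over the bench), which runs back into the chest. Shut, its back face is 53 mm in front of the chest: it can be pinched from above, one finger in front, one behind.
- draw_pointer (a point): Free end of the thin steel pointer (4 mm wide) that sticks out 33 mm to the +y side from the foot of the handle, 51 mm over the bench; at the handle's middle in x. It moves with the slide.
- index (a joint): Where the index block sits along the rail, in m: equal to the value of joint draw at which the pointer is exactly level with it. It differs from start to start (0.030 to 0.070). It is held by friction (20 N) and must not be shifted.
- index_tip (a point): Tip of the point on the brass index block, at the side that faces the slide's pointer. The block is 14 mm along the tester's x, 22 mm in y and 26 mm high, on the index rail with its top 60 mm over the bench (a small screw reaches 68 mm); its point stands 51 mm over the bench.
- pedal (a joint): Pump pedal, 0 = up as at the start, grows as it is pressed, in rad, stop at 0.28. It springs back up by itself.
- pedal_tread (a point): Point to press: top of the pedal's black tread, on its centre line, 25 mm from its free front end. The steel pedal is 70 mm wide, 150 mm long, hinged at its far (+x) end, 115 mm behind this point and 62 mm over the bench; its front is raised. This point is 102 mm over the bench when up, 71 at the stop, moving 2 mm to -x. Pressing here takes 6 N at first, 11 N at the stop.
- tray: Bystander: red divided tray 260 x 200 x 45 mm with reed plates, to the left of the tester, loose. Origin: centre of its underside.
- whetstone: Bystander: dark stone 150 x 65 x 30 mm, to the right of the tester, loose. Origin: centre of its underside.
- screwdriver: Bystander: screwdriver lying to the right of the tester, beyond the stone on that side, loose.

How it is judged:
By the outcome, as a careful person would: the job done as asked, in the order asked, and still so for the second after the job is handed in, while the arm keeps its last pose, push and grip.
It also fails if it takes over 42 s, if anything falls off the work surface, if the arm or the gripper's body presses on something with over 40 N, if the wrist force passes 120 N, or if a joint passes its speed limit or range.

## Working session

There is one attempt and no reset: what is moved stays moved. The work goes in short steps, Python scripts to look and compute and a shell command to move; the robot and the scene stay as the last step left them, time stands still between calls to the robot, and variables do not carry over. Pictures are saved under pics/ and viewed, at most 10 in all, crops included, and the job is handed in when it is done.

```bash
ls; mkdir -p pics; python3 - <<'E'
from workcell import bot, viewer, order, sensors
import cv2
for n in("scene","top"):
    cv2.imwrite(f"pics/{n}0.png",viewer.camera(n)[:,:,::-1])
    c=viewer.calibration(n);print(n,c["mtx"],c["R"],c["t"])
o=sensors.get_obs();print(o["clock"],o["eef_pos"],o["tool_rot"],bot.pinch_z)
E
```

```text
jog.py
pics
workcell.py
scene [[471.3389477    0.         332.69439375]
 [  0.         471.3389477  239.46835114]
 [  0.           0.           1.        ]] [[ 0.26842481  0.96317333  0.01566063]
 [ 0.63796844 -0.16556618 -0.75205326]
 [-0.72176477  0.21186074 -0.65891626]] [-0.16370199 -0.29300785  1.70481547]
top [[565.62373308   0.         319.54069012]
 [  0.         565.62373308 228.84874553]
 [  0.           0.           1.        ]] [[ 0.01815359 -0.99983379 -0.00168613]
 [-0.99015568 -0.01774373 -0.13884127]
 [ 0.13878827  0.00419    -0.99031321]] [-0.01551966  0.59466914  1.23099903]
0.1 [0.13071738 0.48202702 0.23049707] [ 1.32015842e-01  9.91247150e-01 -9.43270639e-04 -1.22204556e-04] 0.0187
```

View pics/top0.png

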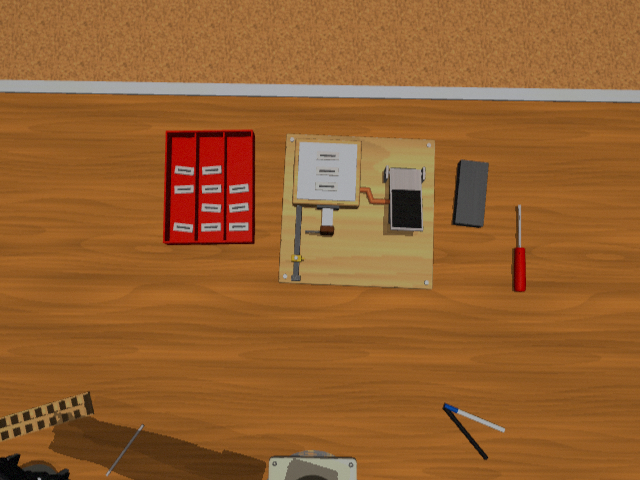

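View pics/scene0.png

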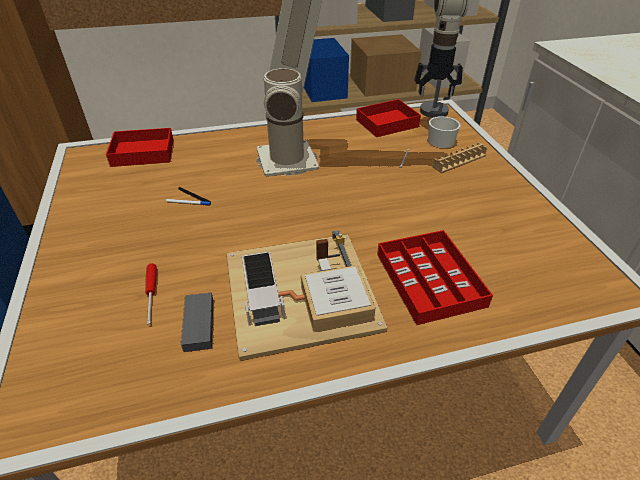

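The top view shows the tester board at about (279..435, 134..288), with the handle at (327,229), the index block at (296,258) and the tread at (406,210). The tray is to its left, and the stone and screwdriver to its right. I'll zoom in.

```bash
python3 - <<'E'
import cv2,numpy as np
a=cv2.imread("pics/top0.png");s=cv2.imread("pics/scene0.png")
A=cv2.resize(a[128:293,275:440],None,fx=3.6,fy=3.6,interpolation=cv2.INTER_CUBIC)
cv2.imwrite("pics/c1.png",A)
B=cv2.resize(a[195:285,280:350],None,fx=6,fy=6,interpolation=cv2.INTER_CUBIC)
C=cv2.resize(s[225:285,305:365],None,fx=6,fy=6,interpolation=cv2.INTER_CUBIC)
D=np.zeros((540,780,3),np.uint8);D[:,:420]=B;D[:360,420:]=C
cv2.imwrite("pics/c2.png",D)
E
```

```text
(no output)
```

View pics/c1.png

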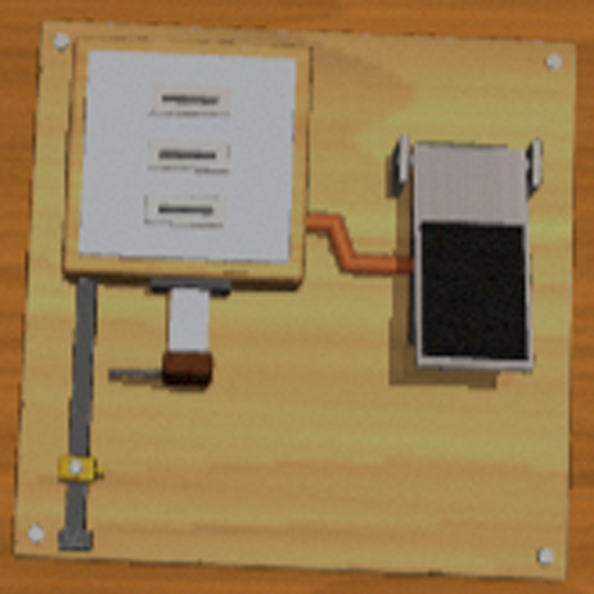

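View pics/c2.png

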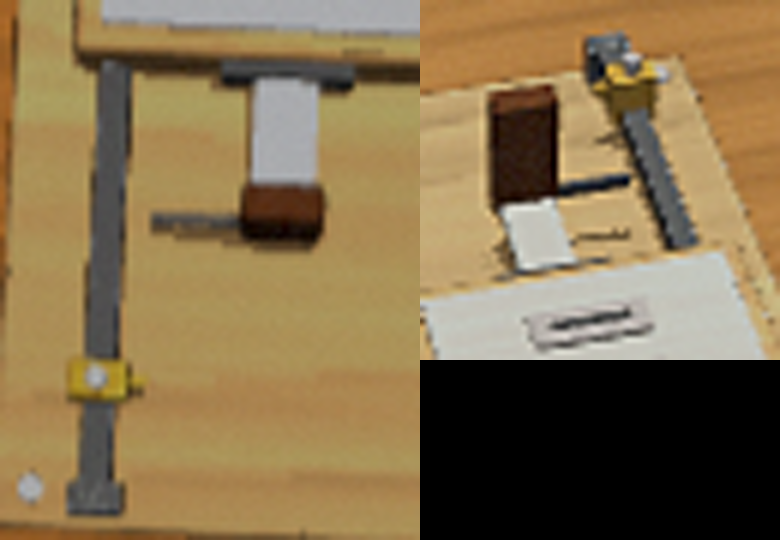

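The crops show, in c1, the board corners at (44,21), (577,44), (565,580) and (14,555). In c2, the pointer end is at (152,221), the index tip at (143,384) and the handle top's centre at about (284,205).

```bash
cat > h.py <<'E'
from workcell import bot, viewer, order, sensors
import numpy as np
from scipy.optimize import least_squares
from scipy.spatial.transform import Rotation as Ro
cal={n:viewer.calibration(n) for n in("top","scene")}
def proj(X,n="top"):
    c=cal[n];p=np.atleast_2d(X)@c["R"].T+c["t"];p=p@c["mtx"].T;return p[:,:2]/p[:,2:]
def ray(uv,z,n="top"):
    c=cal[n];d=c["R"].T@np.linalg.solve(c["mtx"],[*uv,1]);o=-c["R"].T@c["t"];return o+d*(z-o[2])/d[2]
def crop(p,s,o): return (np.array(p)+.5)/s-.5+np.array(o)
def w(q,T):
    c,s=np.cos(T[2]),np.sin(T[2]);q=np.atleast_2d(q);return np.c_[T[0]+c*q[:,0]-s*q[:,1],T[1]+s*q[:,0]+c*q[:,1],q[:,2]]
def inv(X,T):
    c,s=np.cos(T[2]),np.sin(T[2]);d=X[:2]-T[:2];return np.array([c*d[0]+s*d[1],-s*d[0]+c*d[1],X[2]])
def totool(X):
    "world point -> tool-axes shift from the measured TCP"
    o=sensors.get_obs();return Ro.from_quat(o["tool_rot"]).inv().apply(np.array(X)-o["eef_pos"])
E
python3 - <<'E'
from h import *
q=np.array([[.175,.175,.018],[.175,-.175,.018],[-.175,-.175,.018],[-.175,.175,.018]])
uv=crop([[44,21],[577,44],[565,580],[14,555]],3.6,[275,128])
r=least_squares(lambda T:(proj(w(q,T))-uv).ravel(),[.5,0,0]);T=r.x;print(T,r.fun.round(2));np.save("T.npy",T)
for nm,p,z in(("ptr",(152,221),.051),("idx",(143,384),.051),("handle",(284,198),.110),("block",(98,381),.060)):
    print(nm,inv(ray(crop(p,6,[280,195]),z),T).round(4))
print("tread", inv(ray(crop((472,350),3.6,[275,128]),.102),T).round(4))
print("scene ptr",proj(w([-.06,.118,.051],T),"scene"),crop((628-420,180),6,[305,225]))
for nm,p in(("grip",[-.06,.07,.095]),("tread",[-.105,-.1,.102])):print(nm,w(p,T))
o=sensors.get_obs();print(Ro.from_quat(o["tool_rot"]).as_matrix().round(3))
E
```

```text
[ 0.64460921 -0.09226883 -0.02850538] [-0.65 -0.72  0.46 -0.45  0.97  0.67 -0.79  0.37]
ptr [-0.0609  0.1183  0.051 ]
idx [-0.1217  0.1185  0.051 ]
handle [-0.0584  0.0699  0.11  ]
block [-0.1221  0.1348  0.06  ]
tread [-0.0435 -0.0986  0.102 ]
scene ptr [[340.71453557 254.228199  ]] [339.25       254.58333333]
grip [[ 0.58662869 -0.02058718  0.095     ]]
tread [[ 0.53680172 -0.18923555  0.102     ]]
[[-0.965  0.262 -0.   ]
 [ 0.262  0.965 -0.002]
 [-0.    -0.002 -1.   ]]
```

```bash
python3 - <<'E'
from h import *
T=np.load("T.npy")
for p,z in (((474,358),.110),((470,145),.062),((472,222),.075)): print(inv(ray(crop(p,3.6,[275,128]),z),T).round(4))
for x in(-.02,):
    P=w([x,-.1,.102],T)[0]; P[2]=.19;print(P,totool(P))
E
```

```text
[-0.0495 -0.0988  0.11  ]
[ 0.0919 -0.0999  0.062 ]
[ 0.0401 -0.1005  0.075 ]
[ 0.62176718 -0.19165818  0.19      ] [-0.65025079 -0.52160698  0.0414938 ]
```

```bash
R='[0,0,1.334,-0.646,-0.523,0.041,0]'; true; python3 jog.py '[[0,0,1.334,-0.646,-0.523,0.041,0],[0,0,1.334,-0.646,-0.523,0.041,0],[0,0,1.334,-0.646,-0.523,0.041,0],[0,0,1.334,-0.646,-0.523,0.041,0],[0,0,1.334,-0.646,-0.523,0.041,0],[0,0,1.334,-0.646,-0.523,0.041,0],[0,0,1.334,-0.646,-0.523,0.041,0],[0,0,1.334,-0.646,-0.523,0.041,0],[0,0,1.334,-0.646,-0.523,0.041,0],[0,0,1.334,-0.646,-0.523,0.041,0]]'; python3 - <<'E'
from h import *
T=np.load("T.npy");o=sensors.get_obs();print(o["joint_pos"],Ro.from_quat(o["tool_rot"]).as_matrix().round(3));P=w([-.024,-.1,.102],T)[0];print(P,totool(P))
E
```

```text
clock: 1.35
eef_pos: [0.497, -0.0254, 0.2001]
tool_rot: [0.717, 0.697, 0.0, -0.0]
ft_force: [1.0, 0.6, 0.4]
grip_width: -0.0002
grasp_force: 0.0
[-5.13363650e-02  2.52217721e-01 -6.20355089e-02  1.25691467e+00
  3.65823569e-04  1.54783318e+00] [[ 0.028  1.    -0.   ]
 [ 1.    -0.028  0.   ]
 [ 0.    -0.    -1.   ]]
[ 0.61776881 -0.19154417  0.102     ] [-0.16266223  0.12545985  0.09801029]
```

```bash
python3 jog.py '[[0,0,0,-0.163,0.125,0.03,0],[0,0,0,-0.163,0.125,0.03,0],[0,0,0,-0.163,0.125,0.03,0],[0,0,0,-0.163,0.125,0.03,0],[0,0,0,-0.163,0.125,0.07,0],[0,0,0,-0.163,0.125,0.09,0],[0,0,0,-0.163,0.125,0.105,0],[0,0,0,-0.163,0.125,0.112,0]]'
```

```text
clock: 2.35
eef_pos: [0.6162, -0.19, 0.0888]
tool_rot: [0.717, 0.697, -0.0, -0.0]
ft_force: [-3.3, -0.1, 9.2]
grip_width: 0.0001
grasp_force: 4.2
```

```bash
python3 jog.py '[[0,0,0,0,0,0.007,0],[0,0,0,0,0,0.013,0],[0,0,0,0,0,0.017,0],[0,0,0,0,0,0.017,0]]'
```

```text
clock: 2.85
eef_pos: [0.6154, -0.1902, 0.0733]
tool_rot: [0.717, 0.697, -0.001, -0.0]
ft_force: [-6.5, -0.1, 12.3]
grip_width: -0.0001
grasp_force: 5.8
```

```bash
python3 jog.py '[[0,0,0,0,0,0.002,0],[0,0,0,0,0,0.004,0],[0,0,0,0,0,0.004,0]]'
```

```text
clock: 3.22
eef_pos: [0.6155, -0.1902, 0.0709]
tool_rot: [0.717, 0.697, -0.001, 0.0]
ft_force: [-9.3, 1.6, 17.7]
grip_width: -0.0003
grasp_force: 8.6
```

```bash
python3 jog.py '[[0,0,0,0,0,0.002,0],[0,0,0,0,0,0.003,0],[0,0,0,0,0,0.003,0]]'
```

```text
clock: 3.6
eef_pos: [0.6156, -0.1902, 0.0707]
tool_rot: [0.717, 0.697, -0.0, 0.001]
ft_force: [-13.8, 2.1, 27.9]
grip_width: 0.0
grasp_force: 14.4
```

```bash
python3 jog.py '[[0,0,0,0,0,-0.02,0],[0,0,0,0,0,-0.05,0],[0,0,0,0,0,-0.1,0.045],[0,0,0,0,0,-0.1,0.045]]'; python3 - <<'E'
from h import *
import cv2
T=np.load("T.npy");P=w([-.0597,.07,.0763],T)[0];print(P,totool(P))
cv2.imwrite("pics/top1.png",cv2.resize(viewer.camera("top")[128:293,275:440,::-1],None,fx=3.6,fy=3.6))
E
```

```text
clock: 4.1
eef_pos: [0.6199, -0.1908, 0.1702]
tool_rot: [0.717, 0.697, 0.003, 0.005]
ft_force: [0.4, -0.2, -0.5]
grip_width: 0.0356
grasp_force: 0.0
[ 0.58692857 -0.02059573  0.0763    ] [ 0.16946497 -0.03861355  0.09304855]
```

View pics/top1.png

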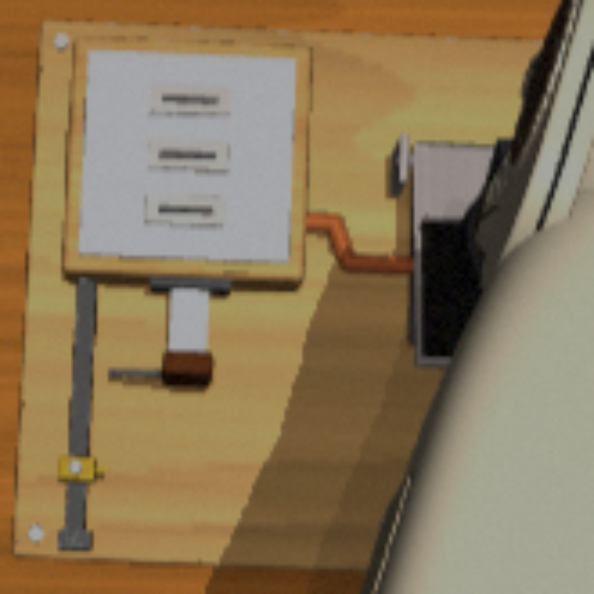

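The pedal is back up (front edge at about (430,362)) and the slide and index haven't moved. Next I'll go above the handle.

```bash
python3 jog.py '[[0,0,0,0.169,-0.037,0,0.045],[0,0,0,0.169,-0.037,0.0,0.045],[0,0,0,0.169,-0.037,0.0,0.045],[0,0,0,0.169,-0.037,0.03,0.045],[0,0,0,0.169,-0.037,0.03,0.045]]'; python3 - <<'E'
from h import *
T=np.load("T.npy");P=w([-.0597,.07,.0763],T)[0];print(P,totool(P))
E
```

```text
clock: 4.78
eef_pos: [0.5815, -0.019, 0.131]
tool_rot: [0.716, 0.698, -0.003, -0.003]
ft_force: [-0.0, -0.5, 0.6]
grip_width: 0.0447
grasp_force: 0.0
[ 0.58692857 -0.02059573  0.0763    ] [-0.00140399  0.00593928  0.05470492]
```

```bash
python3 jog.py '[[0,0,0,-0.001,0.005,0.01,0.045],[0,0,0,-0.001,0.005,0.035,0.045],[0,0,0,-0.001,0.005,0.055,0.045],[0,0,0,-0.001,0.005,0.055,0.045]]'; python3 - <<'E'
from h import *
T=np.load("T.npy");P=w([-.0597,.07,.0763],T)[0];print(P,totool(P))
E
```

```text
clock: 5.28
eef_pos: [0.5885, -0.022, 0.0779]
tool_rot: [0.717, 0.697, -0.001, -0.001]
ft_force: [-0.0, 0.5, -0.5]
grip_width: 0.0453
grasp_force: 0.0
[ 0.58692857 -0.02059573  0.0763    ] [ 0.00139833 -0.00164002  0.00158913]
```

```bash
python3 jog.py '[[0,0,0,0.001,-0.001,0.001,0.03],[0,0,0,0.001,-0.001,0.001,0],[0,0,0,0.001,-0.001,0.001,0],[0,0,0,0.001,-0.001,0.001,0],[0,0,0,0.001,-0.001,0.001,0],[0,0,0,0.001,-0.001,0.001,0]]'; python3 - <<'E'
from h import *
T=np.load("T.npy");print(inv(sensors.get_obs()["eef_pos"],T))
E
```

```text
clock: 6.02
eef_pos: [0.5876, -0.0203, 0.0797]
tool_rot: [0.717, 0.697, -0.0, -0.0]
ft_force: [-5.1, -0.9, 4.5]
grip_width: 0.013
grasp_force: 60.4
[-0.05905405  0.0703166   0.07974112]
```

```bash
python3 jog.py '[[0,0,0,0,-0.01,0,0],[0,0,0,0,-0.025,0,0],[0,0,0,0,-0.04,0,0],[0,0,0,0,-0.052,0,0],[0,0,0,0,-0.058,0,0],[0,0,0,0,-0.058,0,0],[0,0,0,0,-0.058,0,0]]'; python3 - <<'E'
from h import *
import cv2
T=np.load("T.npy");o=sensors.get_obs();print(inv(o["eef_pos"],T))
np.save("x.npy",0)
t=viewer.camera("top")[:,:,::-1];s=viewer.camera("scene")[:,:,::-1]
cv2.imwrite("pics/t2.png",t)
D=np.zeros((560,800,3),np.uint8)
D[:,:400]=cv2.resize(t[210:280,285:335],None,fx=8,fy=8,interpolation=cv2.INTER_CUBIC)
D[:400,400:]=cv2.resize(s[225:275,315:365],None,fx=8,fy=8,interpolation=cv2.INTER_CUBIC)
cv2.imwrite("pics/d2.png",D)
E
```

```text
clock: 6.9
eef_pos: [0.5339, -0.0189, 0.0798]
tool_rot: [0.717, 0.697, 0.002, 0.003]
ft_force: [7.8, -1.7, -2.6]
grip_width: 0.013
grasp_force: 59.2
[-0.11277608  0.07021531  0.07977897]
```

View pics/d2.png

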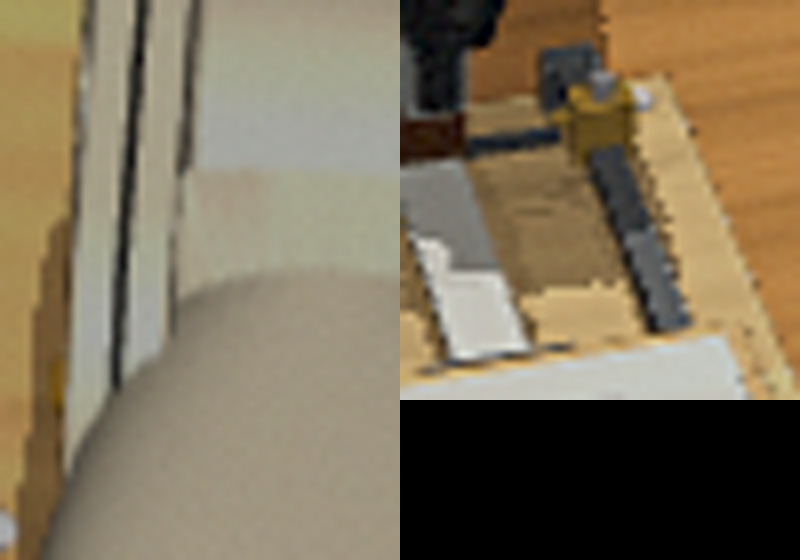

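The top view is blocked by the arm. In the scene crop the pointer's end is at about (557,137) and the index tip at about (557,118), so the pointer is still a little short.

```bash
python3 - <<'E'
from h import *
import cv2
T=np.load("T.npy")
for p in((557,137),(557,118)): print(inv(ray(crop((p[0]-400,p[1]),8,[315,225]),.051,"scene"),T).round(4))
a=cv2.imread("pics/top0.png").astype(int)
print("ptr rows, grey");print(a[226:240,306:318].sum(2)//3)
print("idx b,g,r: r-b");print((a[250:266,290:308,2]-a[250:266,290:308,0]))
s=cv2.resize(cv2.imread("pics/d2.png")[80:180,440:600],None,fx=5,fy=5,interpolation=cv2.INTER_CUBIC);cv2.imwrite("pics/e2.png",s)
E
```

```text
[-0.1127  0.1133  0.051 ]
[-0.1222  0.1157  0.051 ]
ptr rows, grey
[[135 135 135 135 136 135 135 135 134 135 135 136]
 [133 132 136 134 132 133 133 133 137 134 135 133]
 [132 133 133 133 130 134 130 133 133 133 131 135]
 [131 132 131 135 132 130 132 131 134 130 129 132]
 [103 107 106 108 107 106 109 106 114 116 113 116]
 [ 67  80  78  79  79  80  80  80  85  86  90  86]
 [ 61  66  68  88  73  72  82  80  82  65  66  65]
 [ 76  77  77  89  82  73  76  77  73  69  69  67]
 [117 120 119  85  84  82  82  80  81  82  83  81]
 [132 132 133 121 120 119 119 119 118 120 118  88]
 [132 135 132 132 134 132 134 134 135 134 133 119]
 [135 136 134 135 136 136 133 134 134 135 133 133]
 [136 136 135 135 135 135 133 134 135 137 134 134]
 [136 136 136 135 135 136 136 135 138 136 136 137]]
idx b,g,r: r-b
[[ 87  87  87  87  18   0   1   2   1   8  87  88  84  85  84  86  86  85]
 [ 85  88  84  86  21  -1   4   0   2  14  90  85  85  85  84  85  86  84]
 [ 86  85  89  84  22   1   0   2   1  15  89  84  84  84  86  84  87  85]
 [ 84  85  84  86  23   3   2   0  -1  16  90  85  84  83  83  82  85  87]
 [ 
[... 197 characters left out ...]
 85  85  85  86  86  85]
 [ 85 108 128 131  29  -2  -1  20 124 131 129  76 102 101  97  84  85  85]
 [ 85 112 130 129  38  -1  -1  11 126 135 128  90 125 123 107  87  84  87]
 [ 85 112 136 127  95  42  25  84 130 131 126  71  84  84  96  90  90  89]
 [ 88  92 112 117 117 104 100 131 126 120 114  46  54  57  87  87  90  90]
 [ 88  66  67  67  56  61  66  79  77  79  79  65  83  82  88  87  87  89]
 [ 91  80  78  63   5   5   4   5   5  55  78  85  88  90  89  92  90  89]
 [ 93  92  93  71   6   1   3   0   1  61  92  92  95  92  92  92  90  92]
 [ 90  91  92  59   4   3   1   4   2  62  88  91  91  90  91  92  89  91]
 [ 91  89  90  48   2   2   1   2   2  80  87  88  87  89  88  88  89  91]]
```

View pics/e2.png

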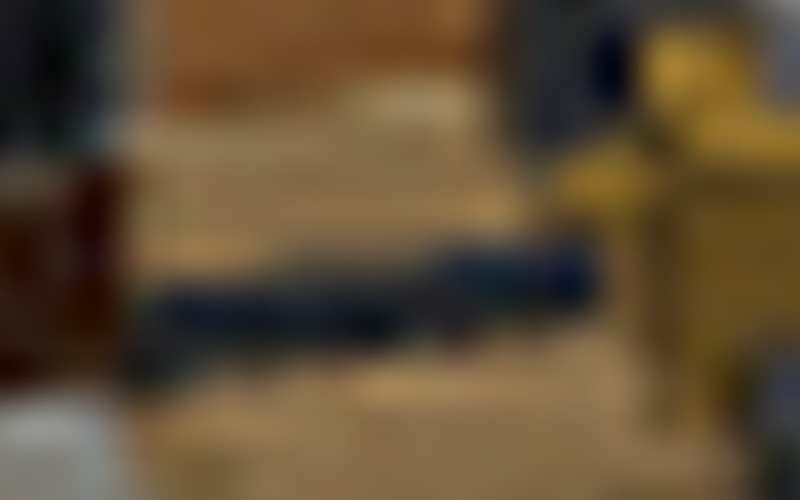

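```bash
python3 jog.py '[[0,0,0,0,-0.004,0,0],[0,0,0,0,-0.0065,0,0],[0,0,0,0,-0.0065,0,0],[0,0,0,0,-0.0065,0,0]]'; python3 - <<'E'
from h import *
import cv2
T=np.load("T.npy");o=sensors.get_obs();print(inv(o["eef_pos"],T))
f=lambda uv,z,n="top":inv(ray(uv,z,n),T).round(4)
print("ptr top0",f((309,233.3),.051),"model row",proj(w([[-.06,.118,.051],[-.06,.118,.053],[-.062,.118,.053],[-.058,.118,.053]],T)).round(2).tolist())
print("tip",f((303,257.8),.051),"screw",f((296,257.5),.068))
s=np.mean([viewer.camera("scene") for _ in range(6)],0).astype(np.uint8)[:,:,::-1]
cv2.imwrite("pics/s3.png",s)
cv2.imwrite("pics/d3.png",cv2.resize(s[228:258,325:365],None,fx=20,fy=20,interpolation=cv2.INTER_LANCZOS4))
E
```

```text
clock: 7.5
eef_pos: [0.5278, -0.0187, 0.0798]
tool_rot: [0.717, 0.697, 0.003, 0.003]
ft_force: [9.0, -1.1, -4.2]
grip_width: 0.0133
grasp_force: 59.2
[-0.11889505  0.07023121  0.07978665]
ptr top0 [-0.0647  0.109   0.051 ] model row [[305.06, 231.04], [305.03, 230.92], [304.99, 231.81], [305.08, 230.03]]
tip [-0.12    0.1196  0.051 ] screw [-0.1215  0.1343  0.068 ]
```

View pics/d3.png

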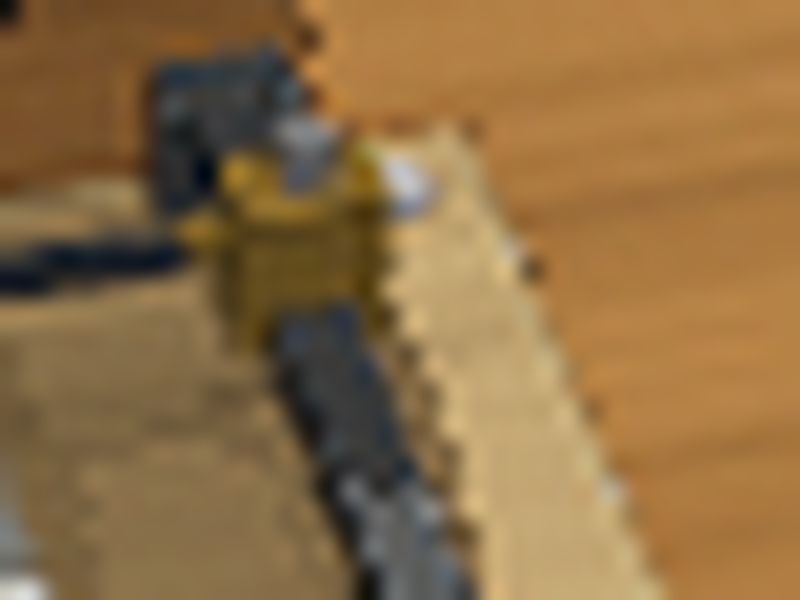

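```bash
python3 - <<'E'
from h import *
T=np.load("T.npy")
D=lambda X:((proj(w(X,T),"scene")-[325,228]+.5)*20-.5).round(0)
print("corner",D([-.175,.175,.018]),"seen (460,130)")
f=lambda p,z:inv(ray(crop(p,20,[325,228]),z,"scene"),T).round(4)
print("corner",f((460,130),.018),"screw",f((308,135),.068),"tip",f((190,233),.051),"ptr",f((180,252),.051))
print("ptr edges",D([[-.118,.118,.051],[-.122,.118,.051]]), "post",D([[-.17,.129,.042],[-.17,.141,.042]]))
for c in(-.118,-.120,-.122,-.124):print(c,"top face",D([[c-.007,.124,.06],[c+.007,.124,.06],[c+.007,.146,.06],[c-.007,.146,.06]]).tolist(),"bottom back",D([[c+.007,.124,.034],[c+.007,.146,.034]]).tolist())
E
```

```text
corner [[497. 113.]] seen (460,130)
corner [-0.1726  0.1688  0.018 ] screw [-0.1202  0.1311  0.068 ] tip [-0.1229  0.1154  0.051 ] ptr [-0.1194  0.1131  0.051 ]
ptr edges [[217. 253.]
 [210. 234.]] post [[201.  54.]
 [283.  42.]]
-0.118 top face [[248.0, 165.0], [273.0, 230.0], [429.0, 206.0], [403.0, 141.0]] bottom back [[269.0, 372.0], [423.0, 348.0]]
-0.12 top face [[244.0, 155.0], [270.0, 221.0], [425.0, 197.0], [399.0, 132.0]] bottom back [[265.0, 362.0], [419.0, 339.0]]
-0.122 top face [[241.0, 146.0], [266.0, 211.0], [422.0, 188.0], [395.0, 123.0]] bottom back [[262.0, 353.0], [415.0, 329.0]]
-0.124 top face [[237.0, 137.0], [262.0, 202.0], [418.0, 178.0], [391.0, 114.0]] bottom back [[258.0, 344.0], [411.0, 320.0]]
```

```bash
python3 jog.py '[[0,0,0,0,-0.002,0,0],[0,0,0,0,-0.002,0,0],[0,0,0,0,-0.002,0,0],[0,0,0,0,-0.002,0,0]]'; python3 - <<'E'
from h import *
import cv2
T=np.load("T.npy");o=sensors.get_obs();print(inv(o["eef_pos"],T))
s=np.mean([viewer.camera("scene") for _ in range(6)],0).astype(np.uint8)[:,:,::-1]
cv2.imwrite("pics/s4.png",s)
cv2.imwrite("pics/d4.png",cv2.resize(s[232:248,322:345],None,fx=34,fy=34,interpolation=cv2.INTER_CUBIC))
E
```

```text
clock: 8.3
eef_pos: [0.5259, -0.0186, 0.0798]
tool_rot: [0.717, 0.697, 0.003, 0.003]
ft_force: [9.7, -1.5, -3.4]
grip_width: 0.013
grasp_force: 59.2
[-0.12079994  0.07021149  0.07977379]
```

View pics/d4.png

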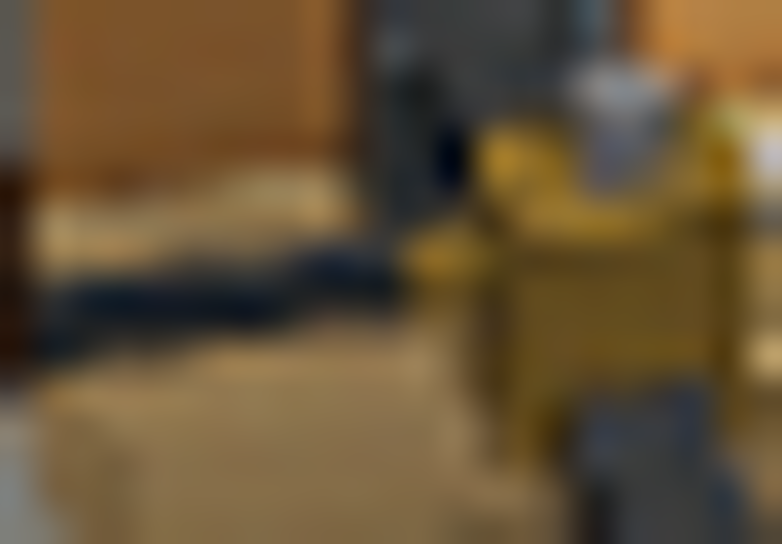

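The pointer's end at (385,270), extended along its own line, meets the index tip at (430,260). They are level and the grip is firm, so I'm handing in.

```bash
python3 -c "
from workcell import bot, viewer, order, sensors
print(order.job_done())"
```

```text
the job is handed in; nothing more can be done
None
```

I pressed the pedal to its stop and let it come back up. I then pulled the slide out about 62 mm, level with the index to within about 1 mm as far as the camera shows, and handed in still gripping the handle at 8.3 s.

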